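# Take the pressure of a pumped-up air bottle with the stick gauge

### The arm

A 6-joint arm with a two-finger parallel gripper is mounted at the origin on the work surface. World frame = base frame: x ahead of the robot, y to its left, z up, the work surface at z = 0. Lengths are in m, angles in rad, forces in N, time in s.
With the tool pointing down it reaches from about 0.325 to 0.9 m from the base axis. Payload 3.5 kg.
Tool frame: the origin (TCP) lies at the very end of the fingers, on their centre line; the grasp point (between the pads) lies behind it (robot.hold_point_z is the z of the grasp point in the tool frame, in m); z points along the fingers, y is the direction in which the jaws open and shut (so a half turn about z gives the same grasp; the last joint's range is limited). The gripper opens to 85 mm and grips with 20 to 120 N. Pads are 22 mm wide; open, the fingers measure 114 mm over their backs; the gripper's body (76 mm by 85 mm) begins 54 mm behind the grasp point. The pads swing forward as they close: fully open they stand 13 mm farther back than shut.
Start: joints at [-1.237, 0.276, -0.026, 1.268, 0, 1.467], TCP at [0.264, -0.566, 0.231] pointing down, gripper open.
Joint ranges: [-3.12, 3.12], [-0.85, 1.88], [-1.08, 1.24], [-1.95, 2.15], [-1.57, 1.53], [-3.14, 3.14]. Speed limits (rad/s): [2.57, 2.57, 3.14, 3.14, 3.14, 3.14].

### API

Orientations are given as a unit quaternion [x, y, z, w].
In Python, from cell import robot gives the robot as it stands.
- The arm moves only by the shell command python3 -m crank 'ROWS'. ROWS is JSON, one flat list of numbers, 5 for each row, row after row: the opening, from -1 (shut) to 1 (fully open), then the shift along the world's x, y, z in m, then the turn about the world's z in degrees. In form: [claw, dx, dy, dz, turn, claw, dx, dy, dz, turn, ...]. A call has 1 to 5 rows; each row shifts and turns the commanded pose from where the row before left it; what a row does not reach is not made up. A row lasts 1/10 s, in which the tool goes at most 50 mm and 8.59 degrees, less where a joint would pass 70% of its speed; a pose out of reach is approached as far as the arm can. A call with a gripper value outside its range is refused whole. The fingers move at their own pace and stop on an object; the grip force is fixed at half the most. Time passes only in rows, so rows that do not move let the fingers close. It gives the time, the measured TCP pose, the force and the opening at its end, in the units of the state.
- robot.state(): the state, without advancing time (a new reading comes with each control period).
- robot.read_camera(name): name is "scene" or "top"; returns a dict with "pixels" (480x640x3 uint8, red, green, blue), "range_z" (480x640 float32, m along the optical axis (not along the pixel's ray), 0 where there is no reading), "K" (3x3 intrinsics, pixels), "dist" ([k1, k2, p1, p2, k3] as OpenCV has them; the pictures are not rectified), "view" (4x4, takes a point from world to camera coordinates). Camera axes: x right, y up, looking along -z (the intrinsics and any distortion apply to the point x, -y, -z); pixel columns grow to the right and rows downward; lengths in m; the calibration is good to about 2 mm. A picture is of the moment at which its call begins.
- robot.job_done(): hands the job in, once; it reports no verdict.
The state is a dict: "time": time; "joint_pos": joint angles; "qd": joint speeds; "tau": joint torques, N m; "tool_pos": TCP position; "eef_rot": TCP orientation; "contact_force": force on the tool from outside, world axes, zero at the start; "wrist_torque": the same for the moment, N m; "gripper_width": opening from 0.0 (shut) to 1.0 (fully open).
Only numpy, scipy, OpenCV 4.12 (cv2) and the standard library are available. Lean on these libraries where they do the work, as an engineer would, in place of code of your own. Each camera call takes 0.05 s, during which the arm holds its last target. There are 200 camera calls.

### The job

Take the pressure of the pumped-up air bottle before it is weighed: lift the stick gauge off its wooden rest, press its mouth squarely down over the brass valve stem on the bottle's cap, firmly enough to seal (about 15 N) but without forcing it, and keep it pressed for a second while the air pushes the rod out. Then draw it off and lay its barrel back in the two notches of the rest, head hanging down, and let go, with the rod still standing out so that I can read it: do not touch the rod or push it back in, and leave everything else where it is.

Things in the scene. Friction and masses are not known exactly. Their poses are not given: they have to be found in the camera images.
- gauge_grip (a point): Where to hold the L-shaped gauge: centre of its upright head, 33 mm above the mouth. Head block 24 mm (gauge x) by 20 mm (y: the two flats to pinch), from 14 to 46 mm above the mouth; below it a bell 26 mm across. Round barrel, 12 mm thick, leaves the head level along +x, axis 34 mm above the mouth, to x = 104 mm. z up. 0.22 kg, centre of mass 40 mm along x. Starts lying in the rest.
- gauge_mouth (a point): Centre of the mouth under the gauge's head, its lowest point; gauge axes. The mouth is 18 mm wide and funnels at 45 degrees over 4 mm to a bore of 10 mm. Inside, a thin probe starts 1 mm above the mouth, and a sprung rubber seal starts 9 mm above the mouth and gives 3.5 mm (3 N per mm, then a hard stop).
- gauge_barrel (a point): Point on the axis of the gauge's barrel, half-way along it: 56 mm along +x from the head's axis and 34 mm above the mouth; gauge axes.
- gauge_rod (a joint): How far the white graduated rod (4 mm square, 6 mm end knob) stands out of the far end of the barrel, m: 0 = home. The air pushes it out along the gauge's +x while the gauge is pressed on; the hidden pressure gives 9 to 20 mm. It then stays there, held only by slight friction (0.35 N).
- rod_tip (a point): Outer end of the gauge's rod, on the barrel's axis, 107 mm from the head's axis when the rod is home; it moves with the rod.
- air_bottle: The pumped-up air bottle, fixed: metal, 84 mm across, in a round foot 120 mm across; black cap 37 mm across at 150 to 162 mm height, brass nut to 166 mm. On its axis (z) an 8 mm brass valve stem stands up out of the nut. Origin: centre of the foot's underside, on the table. A similar loose bottle has a plain cap and no stem.
- gauge: The same gauge; its origin is the centre of the mouth; gauge axes.
- rest: The gauge's wooden rest, fixed: base board 104 by 62 by 12 mm with two uprights, 8 mm thick, 52 mm apart along its x, each with a V-notch (90 degrees, 32 mm wide at the top, 67 mm above the table) for the barrel. Origin: centre of its underside; x along the barrel that lies in it.
- rest_seat (a point): Where the middle of the barrel's axis lies when the gauge is home in the notches: midway between the two uprights, 60 mm above the table; axes of the rest. The gauge may lie either way round.
- flask_a: Bystander: empty glass round flask, 72 mm across, 137 mm tall; origin centre of its underside.
- flask_b: Bystander: smaller empty glass flask, 61 mm across, 116 mm tall.
- flask_c: Bystander: smaller empty glass flask, 61 mm across, 116 mm tall, near the robot.
- spare_bottle: Bystander: loose metal bottle 84 mm across, 154 mm tall, plain black cap without a valve.
- beaker: Bystander: glass beaker 54 mm across, 62 mm tall.
- dish: Bystander: white dish 64 mm across, 20 mm tall.
- pump: Bystander: black hand pump lying on the table, 206 mm long, handle 80 mm across.
- pen: Bystander: blue pen lying on the table, 130 mm long.
- bottle_axis (a point): Point on the bottle's axis 199 mm above the table, where the stem's top is on average. The stem is screwed in more or less deep: its true top is 184 to 214 mm above the table, to be found by feel. Going on, the gauge's probe first meets 4 to 7 N from the valve's sprung pin over some 8 mm, then the stem meets the seal: 12 to 18 N in all seals it. Over 24 N strains the valve.
Mind the look-alikes: they are no part of the job. What is shaped like the air_bottle but orange is not meant.

How it is judged:
On the way:
1. the gauge is pressed squarely on the valve with at least 10 N, its mouth over the stem, and the rod has come out at least 8 mm, for half a second (horizontal distance between gauge_mouth and air_bottle below 0.0035 m and angle between gauge's own z axis and vertical below 0.12 rad and contact force between gauge and air_bottle above 10 N and value of joint gauge_rod above 0.008 m), for 0.5 s.
At the end, for the whole second after the job is handed in: the gauge lies still and released in both notches of the rest (middle of the barrel within 15 mm of its seat, barrel within 7 degrees of the rest's line, head hanging down within 20 degrees of upright), its rod still at least 8 mm out (distance between gauge_barrel and rest_seat below 0.015 m and angle between the x axis of gauge and the x axis of rest, either way round below 0.12 rad and angle between gauge's own z axis and vertical below 0.35 rad and value of joint gauge_rod above 0.008 m and linear speed of gauge below 0.02 m/s); the robot touches nothing.
It fails at once if the gauge is forced on the bottle: more than 24 N between them (contact force between gauge and air_bottle above 24 N).
It fails at once if the fingers touch the gauge's rod (contact force between any of gauge_rod_c0, gauge_rod_c1 and the fingers above 0.3 N).
It fails at once if the rod is pushed back in (velocity of joint gauge_rod below -0.05 m/s).
It fails at once if a bystander is moved by more than 30 mm (distance of any of flask_a, flask_b, flask_c, spare_bottle, beaker, dish, pump, pen from where it was at the start of the episode above 0.03 m).
It also fails if it takes over 67 s, if anything falls off the work surface, if the arm or the gripper's body presses on something with over 40 N, if the wrist force passes 120 N, or if a joint passes its speed limit or range.

## Working session

There is one attempt and no reset: what is moved stays moved. The work goes in short steps, Python scripts to look and compute and a shell command to move; the robot and the scene stay as the last step left them, time stands still between calls to the robot, and variables do not carry over. Pictures are saved under pics/ and viewed, about 8 in all and at most 12, crops included, and the job is handed in when it is done.

```bash
mkdir -p pics; cat > h.py <<'E'
import numpy as np, cv2
from cell import robot
def snap(n,tag):
    c=robot.read_camera(n); np.savez(f'pics/{tag}.npz',**{k:np.array(c[k]) for k in c})
    cv2.imwrite(f'pics/{tag}.png',c['pixels'][:,:,::-1]); return c
def load(tag): return dict(np.load(f'pics/{tag}.npz'))
def pts(c,uv,z=None):
    uv=np.array(uv,float).reshape(-1,1,2); n=cv2.undistortPoints(uv,c['K'],c['dist']).reshape(-1,2)
    V=np.linalg.inv(c['view'])
    d=np.c_[n[:,0],-n[:,1],-np.ones(len(n))]
    if z is None:
        p=uv.reshape(-1,2).round().astype(int); s=c['range_z'][p[:,1],p[:,0]]
    else:
        dw=d@V[:3,:3].T; s=(z-V[2,3])/dw[:,2]
    return (d*np.reshape(s,(-1,1)))@V[:3,:3].T+V[:3,3]
def cloud(c,u0,u1,v0,v1):
    U,W=np.meshgrid(np.arange(u0,u1),np.arange(v0,v1)); uv=np.c_[U.ravel(),W.ravel()]
    P=pts(c,uv); ok=c['range_z'][uv[:,1],uv[:,0]]>0
    return P[ok],uv[ok],c['pixels'][uv[ok][:,1],uv[ok][:,0]]
E
python3 - <<'E'
from h import *
for n in('scene','top'):
    c=snap(n,n+'0'); print(n,np.linalg.inv(c['view'])[:3,3].round(3))
s=robot.state(); print(s['time'],s['tool_pos'],s['eef_rot'],s['contact_force'],s['gripper_width'],robot.hold_point_z)
E
```

```text
scene [0.991 0.622 1.022]
top [0.42  0.003 1.324]
0.1 [ 0.26414791 -0.56563419  0.23026004] [ 9.76247895e-01  2.16654118e-01 -1.13178098e-04 -1.01383662e-03] [ 0.49474834 -0.5311957  -0.68941247] 0.9991696064415488 -0.0187
```

View pics/scene0.png

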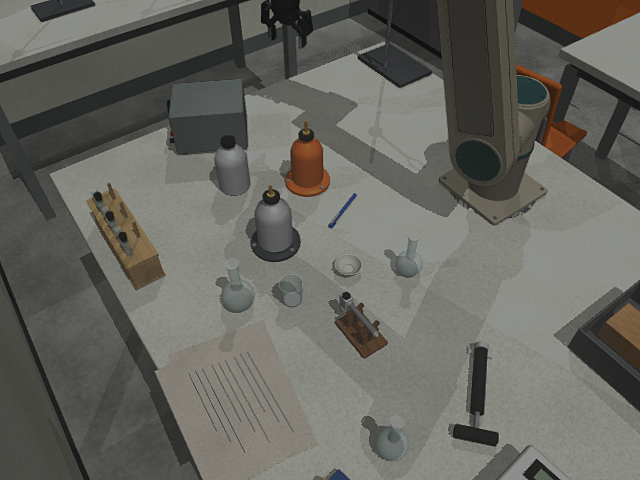

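View pics/top0.png

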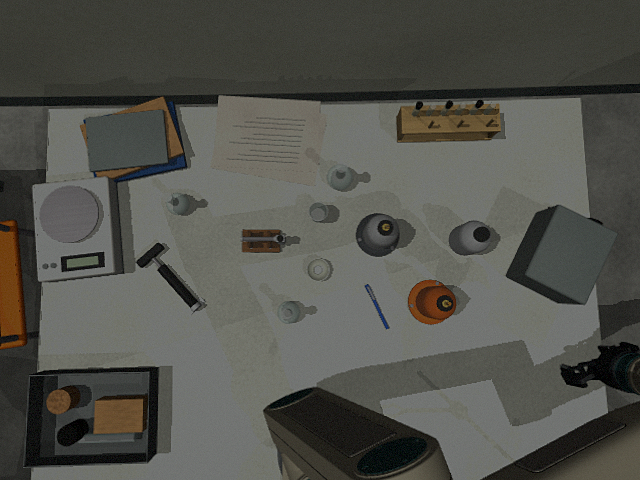

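Candidates for the bottle: the silver one with a stem and dark foot (scene 272,225; top 380,233), the orange look-alike (scene 307,165; top 432,302), and the plain-capped spare (scene 232,165; top 470,238). I choose the silver one with the stem. The only gauge is on the rest (scene 360,320; top 262,240). Next is a close crop to check.

```bash
python3 - <<'E'
from h import *
t=load('top0');s=load('scene0')
f=lambda c,u,v,w,h:cv2.resize(c['pixels'][v:v+h,u:u+w,::-1],(400,300),interpolation=cv2.INTER_CUBIC)
g=lambda x:np.clip(x*1.5,0,255).astype(np.uint8)
cv2.imwrite('pics/crop0.png',g(np.vstack([np.hstack([f(t,230,210,80,60),f(t,345,205,80,60)]),np.hstack([f(s,325,285,80,60),f(s,235,180,100,75)])])))
# rough locs
P,uv,col=cloud(t,232,300,220,262)
for lo,hi in((.008,.02),(.05,.075),(.075,.1)):
    m=(P[:,2]>lo)&(P[:,2]<hi);print(lo,m.sum(),P[m].mean(0).round(4),P[m].min(0).round(4),P[m].max(0).round(4))
P,uv,col=cloud(t,345,425,205,265)
for lo,hi in((.003,.03),(.146,.158),(.158,.164),(.164,.172),(.176,.23)):
    m=(P[:,2]>lo)&(P[:,2]<hi);print(lo,m.sum(),P[m].mean(0).round(4) if m.any() else '',(P[m].min(0).round(4),P[m].max(0).round(4)) if m.any() else '')
def circ(P):
    A=np.c_[2*P[:,:2],np.ones(len(P))];x=np.linalg.lstsq(A,(P[:,:2]**2).sum(1),rcond=None)[0];return x[:2],np.sqrt(x[2]+x[0]**2+x[1]**2)
# all objects heights
P,uv,_=cloud(t,100,540,100,345)
E
```

```text
0.008 513 [0.5569 0.1533 0.0126] [0.5129 0.0712 0.008 ] [0.5986 0.2133 0.0196]
0.05 305 [0.5588 0.1452 0.0654] [0.5391 0.0835 0.0506] [0.58   0.2048 0.075 ]
0.075 22 [0.5585 0.095  0.0767] [0.5503 0.0855 0.075 ] [0.5662 0.1065 0.0792]
0.003 1105 [ 0.561  -0.1746  0.0095] (array([ 0.4867, -0.2978,  0.003 ]), array([ 0.6542, -0.076 ,  0.0292]))
0.146 10 [ 0.5668 -0.1601  0.1556] (array([ 0.5513, -0.1746,  0.1516]), array([ 0.5882, -0.1494,  0.1577]))
0.158 113 [ 0.5696 -0.1665  0.1615] (array([ 0.5512, -0.1857,  0.1582]), array([ 0.5878, -0.1487,  0.1638]))
0.164 55 [ 0.5689 -0.1665  0.166 ] (array([ 0.5527, -0.1827,  0.1641]), array([ 0.587 , -0.1511,  0.1713]))
0.176 12 [ 0.5696 -0.1665  0.1864] (array([ 0.5666, -0.1699,  0.179 ]), array([ 0.5742, -0.1629,  0.1922]))
```

View pics/crop0.png

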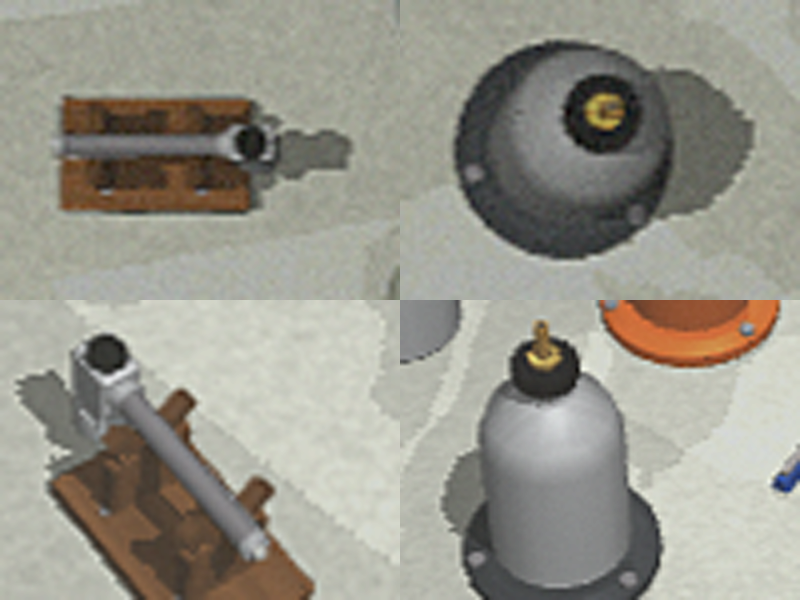

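The crop confirms the silver bottle with the brass stem in its dark foot. The gauge lies in the rest with its head at the low-y end (top about 279,239) and its barrel toward +y. Now I'll measure both from both cameras.

```bash
python3 - <<'E'
from h import *
def circ(P):
    A=np.c_[2*P[:,:2],np.ones(len(P))];x=np.linalg.lstsq(A,(P[:,:2]**2).sum(1),rcond=None)[0];return x[:2],np.sqrt(x[2]+x[0]**2+x[1]**2)
for n,bx,gx in(('top0',(345,425,205,270),(232,300,220,262)),('scene0',(240,305,180,265),(325,400,285,365))):
    c=load(n);P,uv,col=cloud(c,*bx);col=col.astype(float)
    print(n)
    # bottle: fit cylinder body/cap
    near=np.hypot(P[:,0]-.57,P[:,1]+.1665)<.03
    m=near&(P[:,2]>.156)&(P[:,2]<.164); print(' cap top n',m.sum(),'minEnc',cv2.minEnclosingCircle(P[m][:,:2].astype(np.float32)),'z',np.median(P[m][:,2]))
    m=near&(P[:,2]>.172); print(' stem',m.sum(),P[m].mean(0).round(4),'zmax',np.sort(P[m][:,2])[-4:].round(4))
    m=(np.hypot(P[:,0]-.57,P[:,1]+.1665)<.05)&(P[:,2]>.04)&(P[:,2]<.11); 
    if m.sum()>20: print(' body',m.sum(),circ(P[m]))
    P,uv,col=cloud(c,*gx);col=col.astype(float)
    sat=col.max(1)-col.min(1)
    m=(P[:,2]>.052)&(P[:,2]<.07)&(sat<25)&(P[:,1]>.11)&(P[:,1]<.205)
    k=np.polyfit(P[m][:,1],P[m][:,0],1);print(' barrel',m.sum(),'x=%.4f at y=.15 slope %.4f'%(np.polyval(k,.15),k[0]),'ymax',np.sort(P[m][:,1])[-3:].round(4),'z',np.percentile(P[m][:,2],[5,50,95]).round(4))
    m=(P[:,2]>.068)&(P[:,1]<.115); Q=P[m];print(' head',m.sum(),Q.mean(0).round(4),Q.min(0).round(4),Q.max(0).round(4))
    m=(P[:,2]>.009)&(P[:,2]<.015)&(sat>25); Q=P[m].astype(np.float32); print(' base',m.sum(),cv2.minAreaRect(Q[:,:2]))
# orange top / others: heights above .1 clusters
c=load('top0');P,uv,_=cloud(c,100,540,100,345)
m=(P[:,2]>.05)&(P[:,2]<.3)
g=np.zeros((480,640),np.uint8);g[uv[m][:,1],uv[m][:,0]]=1
n,l,st,ce=cv2.connectedComponentsWithStats(g)
L=l[uv[:,1],uv[:,0]]
for i in range(1,n):
    if st[i,4]>15:
        Q=P[L==i];print(ce[i].round(),st[i,4],Q.min(0).round(3),Q.max(0).round(3))
E
```

```text
top0
 cap top n 119 minEnc ((0.5702005624771118, -0.16754677891731262), 0.0192229263484478) z 0.16156638847707883
 stem 13 [ 0.5694 -0.1664  0.1856] zmax [0.1896 0.1901 0.191  0.1922]
 body 169 (array([ 0.56991606, -0.16714844]), np.float64(0.04117064163484767))
 barrel 188 x=0.5592 at y=.15 slope 0.0176 ymax [0.2025 0.2045 0.2048] z [0.0566 0.065  0.069 ]
 head 72 [0.5576 0.0968 0.0734] [0.5481 0.0855 0.068 ] [0.5669 0.1148 0.0792]Traceback (most recent call last):
  File "<stdin>", line 18, in <module>
cv2.error: OpenCV(4.12.0) /io/opencv/modules/imgproc/src/convhull.cpp:143: error: (-215:Assertion failed) total >= 0 && (depth == CV_32F || depth == CV_32S) in function 'convexHull'
```

```bash
python3 - <<'E'
from h import *
def circ(P):
    A=np.c_[2*P[:,:2],np.ones(len(P))];x=np.linalg.lstsq(A,(P[:,:2]**2).sum(1),rcond=None)[0];return x[:2],np.sqrt(x[2]+x[0]**2+x[1]**2)
for n,bx,gx in(('top0',(345,425,205,270),(232,300,220,262)),('scene0',(240,305,180,265),(325,400,285,365))):
    c=load(n);P,uv,col=cloud(c,*bx)
    print(n)
    near=np.hypot(P[:,0]-.57,P[:,1]+.1665)<.03
    m=near&(P[:,2]>.156)&(P[:,2]<.164); print(' cap',m.sum(),cv2.minEnclosingCircle(P[m][:,:2].astype(np.float32)))
    m=near&(P[:,2]>.172); print(' stem',m.sum(),P[m].mean(0).round(4),'zmax',np.sort(P[m][:,2])[-4:].round(4))
    m=(np.hypot(P[:,0]-.57,P[:,1]+.1665)<.05)&(P[:,2]>.04)&(P[:,2]<.11); print(' body',m.sum(),circ(P[m]))
    P,uv,col=cloud(c,*gx);h=cv2.cvtColor(col[None],cv2.COLOR_RGB2HSV)[0]
    wood=(h[:,1]>90)
    m=(P[:,2]>.052)&(P[:,2]<.07)&~wood&(P[:,1]>.11)&(P[:,1]<.205)&(abs(P[:,0]-.559)<.009)
    k=np.polyfit(P[m][:,1],P[m][:,0],1);print(' barrel',m.sum(),'x=%.4f at y=.15 slope %.4f'%(np.polyval(k,.15),k[0]),'ymax',np.sort(P[m][:,1])[-3:].round(4))
    m=(P[:,2]>.068)&(P[:,1]<.115); Q=P[m];print(' head',m.sum(),Q.mean(0).round(4),Q.min(0).round(4),Q.max(0).round(4))
    m=(P[:,2]>.007)&(P[:,2]<.017)&wood; Q=P[m].astype(np.float32); print(' base',m.sum(),cv2.minAreaRect(Q[:,:2]) if m.sum()>5 else '')
c=load('top0');P,uv,_=cloud(c,100,540,100,345)
m=(P[:,2]>.05)&(P[:,2]<.3)
g=np.zeros((480,640),np.uint8);g[uv[m][:,1],uv[m][:,0]]=1
n,l,st,ce=cv2.connectedComponentsWithStats(g)
L=l[uv[:,1],uv[:,0]]
for i in range(1,n):
    if st[i,4]>15:
        Q=P[L==i];print(ce[i].round(),st[i,4],Q.min(0).round(3),Q.max(0).round(3))
E
```

```text
top0
 cap 119 ((0.5702005624771118, -0.16754677891731262), 0.0192229263484478)
 stem 13 [ 0.5694 -0.1664  0.1856] zmax [0.1896 0.1901 0.191  0.1922]
 body 169 (array([ 0.56991606, -0.16714844]), np.float64(0.04117064163484767))
 barrel 163 x=0.5589 at y=.15 slope 0.0161 ymax [0.2025 0.2045 0.2048]
 head 72 [0.5576 0.0968 0.0734] [0.5481 0.0855 0.068 ] [0.5669 0.1148 0.0792]Traceback (most recent call last):
  File "<stdin>", line 16, in <module>
cv2.error: OpenCV(4.12.0) /io/opencv/modules/imgproc/src/convhull.cpp:143: error: (-215:Assertion failed) total >= 0 && (depth == CV_32F || depth == CV_32S) in function 'convexHull'
```

```bash
python3 -m crank '[1,0,0,0.03,0,1,0.01,0.03,0.03,7,1,0.018,0.04,0.02,8,1,0.018,0.04,0,8,1,0.018,0.04,0,8]'
```

```text
time: 0.6
tool_pos: [0.3289, -0.4153, 0.312]
eef_rot: [0.882, 0.472, 0.0, 0.001]
contact_force: [0.4, 0.6, 0.2]
gripper_width: 1.001
```

```bash
python3 - <<'E'
from h import *
def circ(P):
    A=np.c_[2*P[:,:2],np.ones(len(P))];x=np.linalg.lstsq(A,(P[:,:2]**2).sum(1),rcond=None)[0];return x[:2],np.sqrt(x[2]+x[0]**2+x[1]**2)
for n,bx,gx in(('top0',(345,425,205,270),(232,300,220,262)),('scene0',(240,305,180,265),(325,400,285,365))):
    c=load(n);P,uv,col=cloud(c,*bx)
    print(n)
    near=np.hypot(P[:,0]-.57,P[:,1]+.1665)<.03
    m=near&(P[:,2]>.156)&(P[:,2]<.164); print(' cap',m.sum(),cv2.minEnclosingCircle(P[m][:,:2].astype(np.float32)))
    m=near&(P[:,2]>.172); print(' stem',m.sum(),P[m].mean(0).round(4),'zmax',np.sort(P[m][:,2])[-4:].round(4))
    m=(np.hypot(P[:,0]-.57,P[:,1]+.1665)<.05)&(P[:,2]>.04)&(P[:,2]<.11); print(' body',m.sum(),circ(P[m]))
    P,uv,col=cloud(c,*gx);h=cv2.cvtColor(col[None],cv2.COLOR_RGB2HSV)[0]
    wood=(h[:,1]>90)
    m=(P[:,2]>.052)&(P[:,2]<.07)&~wood&(P[:,1]>.11)&(P[:,1]<.205)&(abs(P[:,0]-.559)<.009)
    k=np.polyfit(P[m][:,1],P[m][:,0],1);print(' barrel',m.sum(),'x=%.4f at y=.15 slope %.4f'%(np.polyval(k,.15),k[0]),'ymax',np.sort(P[m][:,1])[-3:].round(4))
    m=(P[:,2]>.068)&(P[:,1]<.115); Q=P[m];print(' head',m.sum(),Q.mean(0).round(4),Q.min(0).round(4),Q.max(0).round(4))
    m=(P[:,2]>.007)&(P[:,2]<.017)&wood; Q=np.ascontiguousarray(P[m][:,:2],np.float32); print(' base',m.sum(),cv2.minAreaRect(Q) if m.sum()>5 else '')
c=load('top0');P,uv,_=cloud(c,100,540,100,345)
m=(P[:,2]>.05)&(P[:,2]<.3)
g=np.zeros((480,640),np.uint8);g[uv[m][:,1],uv[m][:,0]]=1
n,l,st,ce=cv2.connectedComponentsWithStats(g)
L=l[uv[:,1],uv[:,0]]
for i in range(1,n):
    if st[i,4]>15:
        Q=P[L==i];print(ce[i].round(),st[i,4],Q.min(0).round(3),Q.max(0).round(3))
E
```

```text
top0
 cap 119 ((0.5702005624771118, -0.16754677891731262), 0.0192229263484478)
 stem 13 [ 0.5694 -0.1664  0.1856] zmax [0.1896 0.1901 0.191  0.1922]
 body 169 (array([ 0.56991606, -0.16714844]), np.float64(0.04117064163484767))
 barrel 163 x=0.5589 at y=.15 slope 0.0161 ymax [0.2025 0.2045 0.2048]
 head 72 [0.5576 0.0968 0.0734] [0.5481 0.0855 0.068 ] [0.5669 0.1148 0.0792]
 base 468 ((0.5598748326301575, 0.15418139100074768), (0.10202833265066147, 0.05871837958693504), 88.92598724365234)
scene0
 cap 133 ((0.5729002952575684, -0.1654198169708252), 0.021134324371814728)
 stem 29 [ 0.574  -0.1641  0.1832] zmax [0.1895 0.1895 0.19   0.1901]
 body 761 (array([ 0.57337264, -0.16552432]), np.float64(0.040813849836838424))
 barrel 245 x=0.5630 at y=.15 slope 0.0023 ymax [0.2037 0.204  0.2045]
 head 99 [0.5626 0.0992 0.0728] [0.5509 0.0856 0.068 ] [0.5722 0.1118 0.0806]
 base 606 ((0.5631499886512756, 0.15617933869361877), (0.10405304282903671, 0.06356267631053925), 87.91930389404297)
[449. 118.] 2958 [ 0.828 -0.492  0.05 ] [ 0.908 -0.23   0.15 ]
[133. 140.] 2908 [0.756 0.396 0.05 ] [0.92  0.58  0.062]
[340. 173.] 339 [ 0.701 -0.093  0.05 ] [ 0.751 -0.039  0.144]
[106. 229.] 1292 [0.476 0.528 0.05 ] [0.737 0.572 0.073]
[170. 199.] 149 [0.65  0.363 0.05 ] [0.675 0.392 0.121]
[318. 210.] 94 [ 0.604 -0.031  0.05 ] [0.657 0.019 0.069]
[381. 231.] 926 [ 0.528 -0.207  0.05 ] [ 0.611 -0.125  0.192]
[530. 260.] 1153 [ 0.411 -0.587  0.05 ] [ 0.607 -0.503  0.145]
[472. 237.] 983 [ 0.508 -0.439  0.051] [ 0.59  -0.359  0.161]
[263. 239.] 327 [0.539 0.084 0.051] [0.58  0.205 0.079]
[437. 302.] 1020 [ 0.344 -0.342  0.05 ] [ 0.426 -0.26   0.203]
[287. 313.] 102 [0.348 0.066 0.05 ] [0.379 0.091 0.123]
```

```bash
python3 -m crank '[1,0.02,0.045,0,8,1,0.02,0.045,0,8,1,0.02,0.045,0,8,1,0.02,0.045,0,8,1,0.02,0.045,0,0]'
```

```text
time: 1.1
tool_pos: [0.4285, -0.1893, 0.311]
eef_rot: [0.719, 0.695, 0.0, -0.0]
contact_force: [0.7, -0.6, -0.1]
gripper_width: 1.0
```

```bash
python3 - <<'E'
from h import *
for n,d,r,b in(('top0',(280,238.6),(241.5,239),(384.9-18,0)),('scene0',(346.4,296),(376.6,334.6),0)):
    c=load(n); print(n,'disc depth',pts(c,[d]).round(4),'at .079',pts(c,[d],.079).round(4),'tip',pts(c,[r],.06).round(4))
    x0,x1,y0,y1=(268,292,228,250) if n=='top0' else (335,362,286,312)
    P,uv,col=cloud(c,x0,x1,y0,y1); m=(col.max(1)<45)&(P[:,2]>.065); print(m.sum(),P[m].mean(0).round(4),P[m].min(0).round(4),P[m].max(0).round(4))
E
python3 -m crank '[1,0.03,0.045,0,0,1,0.03,0.045,0,0,1,0.03,0.045,0,0,1,0.02,0.045,0,0,1,0.02,0.045,0,0]'
```

```text
top0 disc depth [[0.5572 0.0963 0.0718]] at .079 [[0.5564 0.0957 0.079 ]] tip [[0.5596 0.1986 0.06  ]]
39 [0.5569 0.0966 0.0735] [0.5442 0.0836 0.0656] [0.5664 0.1231 0.0792]
scene0 disc depth [[0.5623 0.1011 0.0768]] at .079 [[0.5633 0.1023 0.079 ]] tip [[0.5624 0.2017 0.06  ]]
44 [0.561  0.0976 0.0742] [0.5521 0.0888 0.07  ] [0.5687 0.1059 0.0806]
time: 1.6
tool_pos: [0.552, 0.0255, 0.3108]
eef_rot: [0.719, 0.695, -0.0, -0.0]
contact_force: [0.4, -0.7, -0.5]
gripper_width: 0.999
```

```bash
python3 -m crank '[1,0.004,0.036,-0.02,1,1,0.0045,0.0355,-0.03,0,1,0,0,-0.04,0,1,0,0,-0.04,0,1,0,0,-0.02,0]'; python3 -m crank '[1,0,0,0,0,1,0,0,0,0]'
python3 - <<'E'
from h import *
a=snap('top','t1');b=snap('scene','s1')
f=lambda c,u,v,w,h:cv2.resize(c['pixels'][v:v+h,u:u+w,::-1],(400,400),interpolation=cv2.INTER_CUBIC)
cv2.imwrite('pics/c1.png',np.clip(np.hstack([f(a,220,190,100,100),f(b,300,220,120,120)])*1.5,0,255).astype(np.uint8))
E
```

```text
time: 2.1
tool_pos: [0.5569, 0.0954, 0.1568]
eef_rot: [0.713, 0.701, -0.003, -0.002]
contact_force: [-1.1, 0.7, -0.0]
gripper_width: 0.999
time: 2.3
tool_pos: [0.5599, 0.095, 0.1613]
eef_rot: [0.713, 0.701, -0.0, -0.0]
contact_force: [0.5, -0.8, 0.7]
gripper_width: 1.0
```

View pics/c1.png

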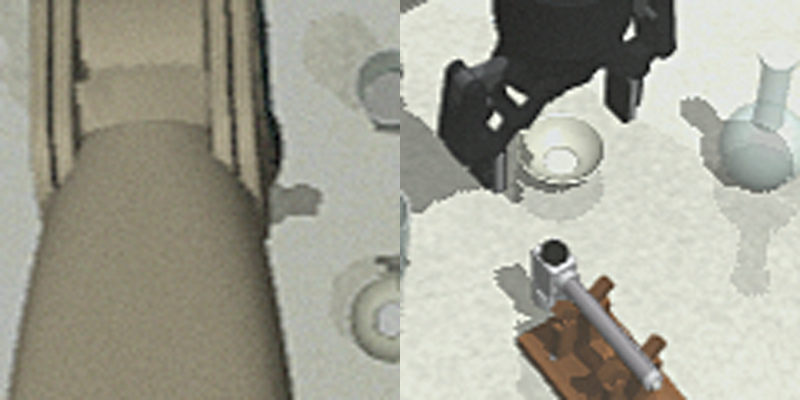

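The picture shows the open jaws above the gauge: scene fingertips at about (328,276) and (366,255), head disc at about (346,296). The arm blocks the top view.

```bash
python3 - <<'E'
from h import *
c=load('s1')
for z in(.161,.174): print(z,pts(c,[(327.6,276.4),(366,255.4),(346.8,266)],z).round(4))
print(pts(c,[(346.5,295.5)],.074))
P,uv,col=cloud(c,310,390,215,285)
for a,b in((.16,.165),(.165,.17),(.17,.175),(.175,.185)):
  m=(P[:,2]>a)&(P[:,2]<b);print(a,m.sum(),P[m].min(0).round(4),P[m].max(0).round(4),P[m].mean(0).round(4)) if m.any() else print(a)
E
```

```text
0.161 [[0.6022 0.0895 0.161 ]
 [0.5092 0.0913 0.161 ]
 [0.5565 0.0906 0.161 ]]
0.174 [[0.6081 0.0976 0.174 ]
 [0.5164 0.0993 0.174 ]
 [0.5631 0.0986 0.174 ]]
[[0.56010869 0.09868563 0.074     ]]
0.16
0.165
0.17 1 [0.5174 0.0974 0.174 ] [0.5174 0.0974 0.174 ] [0.5174 0.0974 0.174 ]
0.175 35 [0.5137 0.0857 0.1754] [0.6162 0.1063 0.185 ] [0.5504 0.0973 0.1811]
```

```bash
python3 -m crank '[1,-0.001,0.001,-0.04,0,1,0,0,-0.04,0,1,0,0,-0.025,0,1,0,0,-0.013,0,1,0,0,0,0]'; python3 -m crank '[0,0,0,0,0,-0.5,0,0,0,0,-1,0,0,0,0,-1,0,0,0,0,-1,0,0,0,0]'; python3 -m crank '[-1,0,0,0,0,-1,0,0,0,0,-1,0,0,0,0]'
```

```text
time: 2.9
tool_pos: [0.5588, 0.0959, 0.0429]
eef_rot: [0.713, 0.701, -0.0, -0.0]
contact_force: [-0.3, 0.1, -0.0]
gripper_width: 1.002
time: 3.4
tool_pos: [0.5602, 0.096, 0.0443]
eef_rot: [0.713, 0.701, 0.001, 0.001]
contact_force: [1.0, -0.0, 2.2]
gripper_width: 0.223
time: 3.7
tool_pos: [0.5601, 0.096, 0.0442]
eef_rot: [0.713, 0.701, 0.001, 0.001]
contact_force: [0.5, -0.0, 6.0]
gripper_width: 0.219
```

```bash
python3 -m crank '[-1,0,0,0.01,0,-1,0,0,0.03,0,-1,0,0,0.04,0,-1,0,0,0.04,0,-1,0,0,0.04,0]'; python3 -m crank '[-1,0,0,0.04,0,-1,0,0,0.03,0,-1,0,0,0,0,-1,0,0,0,0]'
python3 - <<'E'
from h import *
b=snap('scene','s2'); u,v=290,130
cv2.imwrite('pics/c2.png',np.clip(cv2.resize(b['pixels'][v:v+160,u:u+160,::-1],(600,600),interpolation=cv2.INTER_CUBIC)*1.5,0,255).astype(np.uint8))
E
```

```text
time: 4.2
tool_pos: [0.5572, 0.0959, 0.2037]
eef_rot: [0.713, 0.701, -0.002, -0.001]
contact_force: [1.4, -0.6, -1.8]
gripper_width: 0.224
time: 4.6
tool_pos: [0.5584, 0.0959, 0.2727]
eef_rot: [0.713, 0.701, -0.001, -0.0]
contact_force: [0.2, -0.5, -2.7]
gripper_width: 0.224
```

View pics/c2.png

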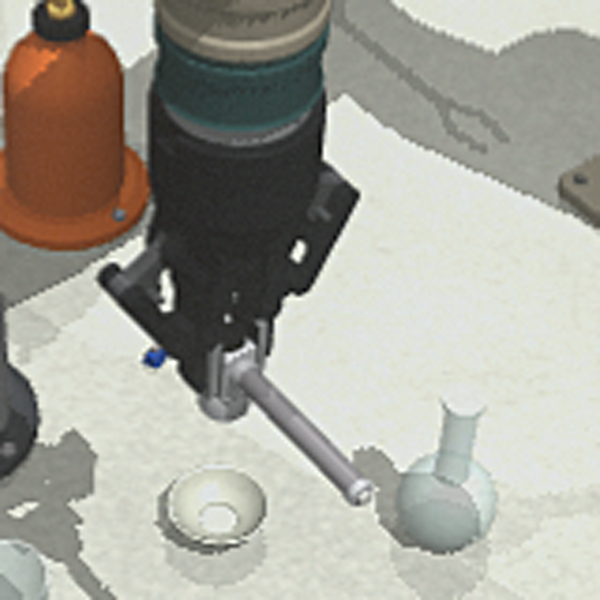

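The gauge is held by the head, barrel toward +y: bell at scene about (350,238), barrel end about (387,261). I'll measure its tilt and offset from the tool.

```bash
python3 - <<'E'
from h import *
c=load('s2'); P,uv,col=cloud(c,340,400,215,270)
m=(P[:,1]>.115)&(P[:,1]<.225)&(P[:,2]>.25)&(P[:,2]<.33)&(abs(P[:,0]-.56)<.02)
Q=P[m]; ctr=Q.mean(0); w=np.linalg.svd(Q-ctr)[2][0]; w*=np.sign(w[1])
print('barrel',m.sum(),ctr.round(4),w.round(4),'ends',Q.min(0).round(4),Q.max(0).round(4))
for yb in np.arange(.115,.215,.02):
    k=m&(abs(P[:,1]-yb-.01)<.01); print(yb.round(3),k.sum(),P[k].mean(0).round(4) if k.any() else '')
m=(P[:,2]>.25)&(P[:,2]<.272)&(abs(P[:,1]-.1)<.03)&(abs(P[:,0]-.56)<.04)
print('bell',m.sum(),P[m].mean(0).round(4),P[m].min(0).round(4),P[m].max(0).round(4))
for z in (.258,.262,.268): print(z,pts(c,[(387,261)],.29).round(4))
k=m
A=P[k];
for zb in np.arange(.246,.275,.004):
    k=(abs(P[:,2]-zb-.002)<.002)&(abs(P[:,1]-.1)<.03)&(abs(P[:,0]-.56)<.04)
    if k.any(): print(zb.round(3),k.sum(),P[k].min(0).round(4),P[k].max(0).round(4))
E
```

```text
barrel 339 [0.5626 0.1624 0.2921] [ 0.0115  0.9998 -0.0165] ends [0.5531 0.1151 0.2832] [0.5683 0.2043 0.2982]
0.115 73 [0.5619 0.125  0.2925]
0.135 62 [0.5629 0.1455 0.2928]
0.155 79 [0.5623 0.1655 0.2917]
0.175 81 [0.5628 0.1855 0.2922]
0.195 44 [0.5633 0.2    0.291 ]
bell 79 [0.5651 0.1052 0.2627] [0.5509 0.0942 0.2532] [0.5732 0.111  0.2718]
0.258 [[0.5603 0.201  0.29  ]]
0.262 [[0.5603 0.201  0.29  ]]
0.268 [[0.5603 0.201  0.29  ]]
0.25 1 [0.5648 0.1065 0.2532] [0.5648 0.1065 0.2532]
0.254 16 [0.5509 0.0942 0.2545] [0.5728 0.1098 0.2578]
0.258 17 [0.5548 0.0946 0.258 ] [0.5723 0.1098 0.2616]
0.262 23 [0.5532 0.0958 0.2622] [0.5732 0.111  0.2659]
0.266 16 [0.556  0.0951 0.2661] [0.5726 0.1095 0.2696]
0.27 9 [0.5573 0.1027 0.2702] [0.5739 0.1089 0.2736]
0.274 13 [0.5605 0.1014 0.274 ] [0.5752 0.109  0.2779]
```

```bash
python3 -m crank '[-1,0.001,-0.03,0,0,-1,0.002,-0.04,0,0,-1,0.002,-0.04,0,0,-1,0.002,-0.04,0,0,-1,0.002,-0.04,0,0]'; python3 -m crank '[-1,0.002,-0.04,0,0,-1,0.001,-0.025,0,0,-1,0,-0.007,0,0,-1,0,0,0,0,-1,0,0,0,0]'
python3 - <<'E'
from h import *
from scipy.optimize import least_squares
b=snap('scene','s3'); u,v=200,90
cv2.imwrite('pics/c3.png',np.clip(cv2.resize(b['pixels'][v:v+160,u:u+160,::-1],(600,600),interpolation=cv2.INTER_CUBIC)*1.5,0,255).astype(np.uint8))
P,uv,col=cloud(b,200,330,90,260)
def fit(k,r): 
    s=least_squares(lambda c:np.hypot(P[k,0]-c[0],P[k,1]-c[1])-r,[.57,-.166],loss='soft_l1',f_scale=.001);return s.x.round(4),k.sum(),np.sqrt(np.mean(s.fun**2)).round(4)
near=np.hypot(P[:,0]-.572,P[:,1]+.166)
for lo,hi in((.235,.25),(.25,.256),(.256,.262),(.258,.268)): 
    k=(near<.02)&(P[:,2]>lo)&(P[:,2]<hi)
    if k.sum()>5: print(lo,fit(k,.013),P[k].max(0).round(4))
print('cap',fit((near<.03)&(P[:,2]>.150)&(P[:,2]<.160)&(near>.012),.0185))
print('body',fit((near<.05)&(P[:,2]>.03)&(P[:,2]<.11),.042))
print('stem',fit((near<.012)&(P[:,2]>.170)&(P[:,2]<.22),.004))
k=(near<.012)&(P[:,2]>.17)&(P[:,2]<.22);print(np.sort(P[k][:,2])[-5:].round(4))
E
```

```text
time: 5.15
tool_pos: [0.566, -0.0949, 0.2699]
eef_rot: [0.713, 0.701, -0.002, -0.003]
contact_force: [0.4, 0.4, -1.8]
gripper_width: 0.225
time: 5.65
tool_pos: [0.5701, -0.1648, 0.2717]
eef_rot: [0.713, 0.701, -0.0, -0.002]
contact_force: [0.2, -0.6, -2.0]
gripper_width: 0.223
0.25 (array([ 0.5702, -0.1663]), np.int64(7), np.float64(0.0011)) [ 0.5829 -0.1524  0.2554]
0.256 (array([ 0.5717, -0.1645]), np.int64(28), np.float64(0.0013)) [ 0.5846 -0.1492  0.2618]
0.258 (array([ 0.5711, -0.1645]), np.int64(38), np.float64(0.0012)) [ 0.5846 -0.1498  0.2664]
cap (array([ 0.5728, -0.1666]), np.int64(56), np.float64(0.0019))
body (array([ 0.5726, -0.1668]), np.int64(858), np.float64(0.0014))
stem (array([ 0.573 , -0.1663]), np.int64(34), np.float64(0.0013))
[0.1881 0.1881 0.1882 0.1895 0.1901]
```

View pics/c3.png

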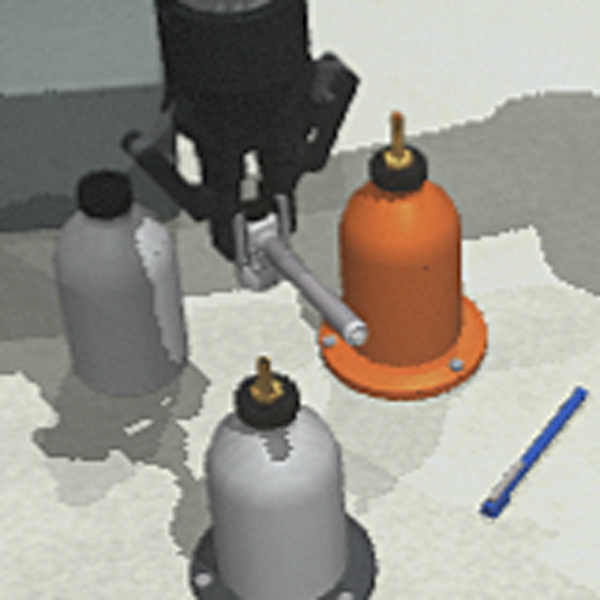

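```bash
python3 -m crank '[-1,0.001,-0.001,-0.01,0,-1,0.0005,-0.001,-0.02,0,-1,0,0,-0.02,0,-1,0,0,0,0,-1,0,0,0,0]'
python3 - <<'E'
from h import *
from scipy.optimize import least_squares
b=snap('scene','s4'); u,v=235,140
cv2.imwrite('pics/c4.png',np.clip(cv2.resize(b['pixels'][v:v+80,u:u+80,::-1],(640,640),interpolation=cv2.INTER_CUBIC)*1.5,0,255).astype(np.uint8))
P,uv,col=cloud(b,200,330,90,260)
def fit(k,r): 
    s=least_squares(lambda c:np.hypot(P[k,0]-c[0],P[k,1]-c[1])-r,[.57,-.166],loss='soft_l1',f_scale=.001);return s.x.round(4),k.sum(),np.sqrt(np.mean(s.fun**2)).round(4)
near=np.hypot(P[:,0]-.572,P[:,1]+.166)
for lo,hi in((.196,.204),(.203,.208),(.206,.214),(.203,.216)): 
    k=(near<.02)&(P[:,2]>lo)&(P[:,2]<hi)
    if k.sum()>5: print(lo,fit(k,.013),P[k].max(0).round(4))
print('stem',fit((near<.012)&(P[:,2]>.170)&(P[:,2]<.192),.004))
k=(near<.02)&(P[:,2]>.18)&(P[:,2]<.225);print(np.sort(P[k][:,2])[::6].round(4))
# tilt
k=(P[:,1]>-.145)&(P[:,1]<-.06)&(P[:,2]>.22)&(P[:,2]<.26)&(abs(P[:,0]-.57)<.02)
Q=P[k];w=np.linalg.svd(Q-Q.mean(0))[2][0];print('barrel',k.sum(),Q.mean(0).round(4),w.round(4),Q[:,1].max())
E
```

```text
time: 6.2
tool_pos: [0.5722, -0.1671, 0.2228]
eef_rot: [0.713, 0.701, -0.0, -0.001]
contact_force: [-0.6, 0.6, -1.3]
gripper_width: 0.221
0.203 (array([ 0.5723, -0.1678]), np.int64(9), np.float64(0.0012)) [ 0.5849 -0.1526  0.2077]
0.206 (array([ 0.574 , -0.1665]), np.int64(27), np.float64(0.0016)) [ 0.5871 -0.1513  0.2139]
0.203 (array([ 0.5737, -0.1669]), np.int64(45), np.float64(0.0017)) [ 0.5871 -0.1511  0.2159]
stem (array([ 0.5738, -0.1661]), np.int64(31), np.float64(0.0013))
[0.1802 0.186  0.1874 0.19   0.2055 0.2082 0.2103 0.2117 0.2134 0.2141
 0.215  0.2164 0.2183 0.2216 0.2249]
barrel 202 [ 0.5762 -0.0996  0.2426] [ 0.0037  0.9999 -0.0113] -0.06052523070839766
```

View pics/c4.png

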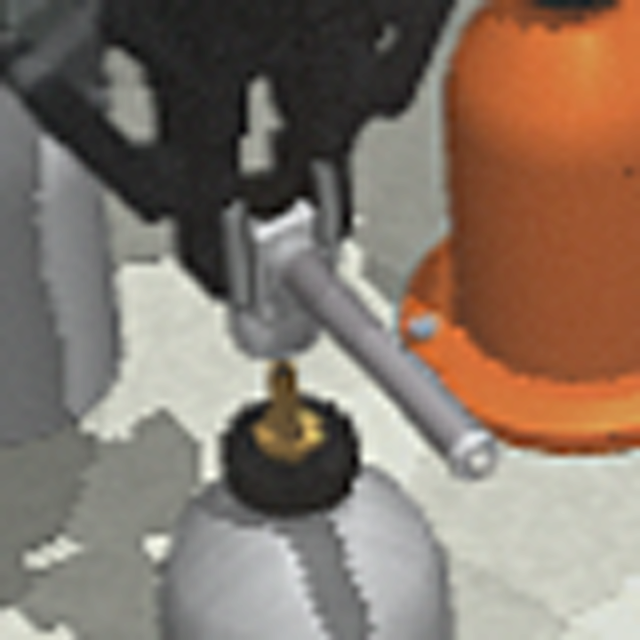

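The bell (centre about 276,320 in the crop) sits straight above the stem (283,365) along the bottle's leaning image axis. Now I'll descend by feel.

```bash
python3 -m crank '[-1,0,0,-0.004,0,-1,0,0,-0.004,0,-1,0,0,-0.002,0,-1,0,0,0,0]'; for i in 1; do python3 -m crank '[-1,0,0,-0.002,0,-1,0,0,0,0]'; python3 -m crank '[-1,0,0,-0.002,0,-1,0,0,0,0]'; python3 -m crank '[-1,0,0,-0.002,0,-1,0,0,0,0]'; done
```

```text
time: 6.65
tool_pos: [0.5724, -0.168, 0.213]
eef_rot: [0.713, 0.701, -0.0, -0.0]
contact_force: [-0.6, 0.1, -2.2]
gripper_width: 0.226
time: 6.85
tool_pos: [0.5725, -0.168, 0.2111]
eef_rot: [0.713, 0.701, -0.0, -0.0]
contact_force: [0.2, -0.6, -2.2]
gripper_width: 0.222
time: 7.05
tool_pos: [0.5725, -0.168, 0.209]
eef_rot: [0.713, 0.701, -0.0, -0.0]
contact_force: [0.2, -0.1, -1.4]
gripper_width: 0.224
time: 7.25
tool_pos: [0.5724, -0.168, 0.207]
eef_rot: [0.713, 0.701, -0.0, -0.0]
contact_force: [-0.6, -0.2, -2.7]
gripper_width: 0.222
```

```bash
python3 -m crank '[-1,0,0,-0.002,0,-1,0,0,0,0]'; python3 -m crank '[-1,0,0,-0.002,0,-1,0,0,0,0]'
```

```text
time: 7.45
tool_pos: [0.5727, -0.1681, 0.2053]
eef_rot: [0.713, 0.701, 0.0, 0.0]
contact_force: [0.3, -0.2, -1.2]
gripper_width: 0.226
time: 7.65
tool_pos: [0.5728, -0.1681, 0.2035]
eef_rot: [0.713, 0.701, 0.0, 0.0]
contact_force: [-0.5, -0.2, -0.6]
gripper_width: 0.224
```

```bash
python3 -m crank '[-1,0,0,-0.001,0,-1,0,0,0,0]'; python3 -m crank '[-1,0,0,-0.001,0,-1,0,0,0,0]'
```

```text
time: 7.85
tool_pos: [0.5728, -0.1681, 0.2027]
eef_rot: [0.713, 0.701, 0.0, 0.0]
contact_force: [-1.1, -0.3, 1.7]
gripper_width: 0.222
time: 8.05
tool_pos: [0.5728, -0.168, 0.2016]
eef_rot: [0.713, 0.701, 0.0, 0.0]
contact_force: [-0.4, 0.3, 2.0]
gripper_width: 0.222
```

```bash
python3 -m crank '[-1,0,0,-0.001,0,-1,0,0,0,0]'; python3 -m crank '[-1,0,0,-0.001,0,-1,0,0,0,0]'; python3 -m crank '[-1,0,0,-0.001,0,-1,0,0,0,0]'
```

```text
time: 8.25
tool_pos: [0.5728, -0.168, 0.2006]
eef_rot: [0.713, 0.701, 0.0, 0.0]
contact_force: [-1.1, 1.2, 3.0]
gripper_width: 0.221
time: 8.45
tool_pos: [0.5727, -0.168, 0.1995]
eef_rot: [0.713, 0.701, 0.0, 0.0]
contact_force: [-1.5, 0.3, 4.9]
gripper_width: 0.221
time: 8.65
tool_pos: [0.5727, -0.168, 0.1986]
eef_rot: [0.713, 0.701, 0.0, 0.0]
contact_force: [-1.3, 1.3, 5.0]
gripper_width: 0.226
```

```bash
python3 -m crank '[-1,0,0,-0.001,0,-1,0,0,0,0]'; python3 -m crank '[-1,0,0,-0.001,0,-1,0,0,0,0]'
```

```text
time: 8.85
tool_pos: [0.5727, -0.168, 0.1977]
eef_rot: [0.713, 0.701, 0.0, 0.0]
contact_force: [-1.6, 0.6, 4.6]
gripper_width: 0.222
time: 9.05
tool_pos: [0.5728, -0.168, 0.1972]
eef_rot: [0.713, 0.701, 0.0, 0.0]
contact_force: [-1.7, 0.9, 6.5]
gripper_width: 0.228
```

```bash
python3 -m crank '[-1,0,0,-0.001,0,-1,0,0,0,0]'; python3 -m crank '[-1,0,0,-0.001,0,-1,0,0,0,0]'
```

```text
time: 9.25
tool_pos: [0.5728, -0.168, 0.1966]
eef_rot: [0.713, 0.701, 0.0, 0.0]
contact_force: [-2.7, 0.5, 8.1]
gripper_width: 0.22
time: 9.45
tool_pos: [0.5728, -0.168, 0.1961]
eef_rot: [0.713, 0.701, 0.0, 0.001]
contact_force: [-3.4, 1.6, 11.4]
gripper_width: 0.221
```

```bash
python3 -m crank '[-1,0,0,-0.0005,0,-1,0,0,0,0]'
```

```text
time: 9.65
tool_pos: [0.5728, -0.168, 0.1959]
eef_rot: [0.713, 0.701, 0.0, 0.001]
contact_force: [-3.5, 2.1, 12.5]
gripper_width: 0.22
```

```bash
python3 -m crank '[-1,0,0,0,0,-1,0,0,0,0,-1,0,0,0,0,-1,0,0,0,0,-1,0,0,0,0]'; python3 -m crank '[-1,0,0,0,0,-1,0,0,0,0,-1,0,0,0,0,-1,0,0,0,0,-1,0,0,0,0]'
python3 - <<'E'
from h import *
b=snap('scene','s5'); u,v=235,140
cv2.imwrite('pics/c5.png',np.clip(cv2.resize(b['pixels'][v:v+80,u:u+80,::-1],(640,640),interpolation=cv2.INTER_CUBIC)*1.5,0,255).astype(np.uint8))
E
```

```text
time: 10.15
tool_pos: [0.5728, -0.168, 0.1959]
eef_rot: [0.713, 0.701, 0.0, 0.001]
contact_force: [-3.8, 2.2, 12.4]
gripper_width: 0.223
time: 10.65
tool_pos: [0.5728, -0.168, 0.1959]
eef_rot: [0.713, 0.701, 0.0, 0.001]
contact_force: [-4.1, 1.3, 12.2]
gripper_width: 0.22
```

View pics/c5.png

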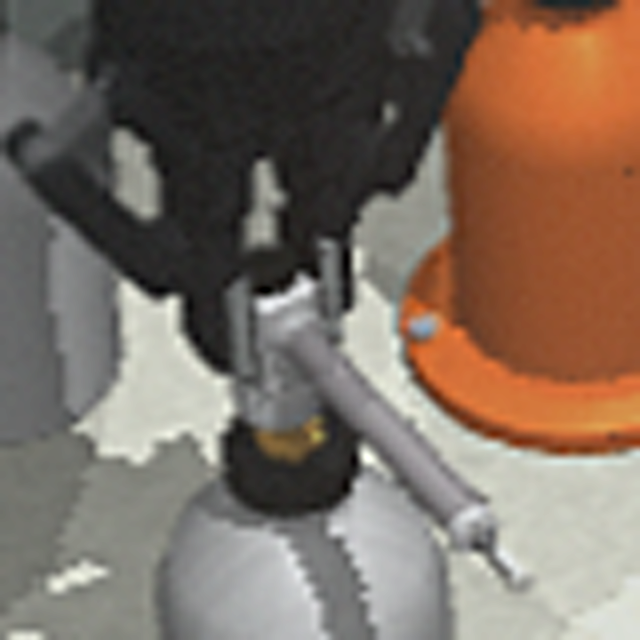

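The rod stands out, with its knob at about (518,580) in the crop and the barrel end at (475,525). The barrel looks slightly steeper than before, so I'll check tilt and offset.

```bash
python3 - <<'E'
from h import *
for t,dz in(('s4',.2228),('s5',.1959)):
    b=load(t);P,uv,col=cloud(b,255,305,150,225)
    k=(P[:,1]>-.145)&(P[:,1]<-.068)&(P[:,2]>dz-.005)&(P[:,2]<dz+.04)&(abs(P[:,0]-.574)<.012)
    Q=P[k];C=Q.mean(0);w=np.linalg.svd(Q-C)[2][0];w*=np.sign(w[1])
    print(t,k.sum(),C.round(4),w.round(4))
    for y in np.arange(-.145,-.06,.02):
        j=k&(abs(P[:,1]-y-.01)<.01);print(y.round(3),j.sum(),P[j].mean(0).round(4))
    z=dz+.017
    print('barrel end px->',pts(b,[(235+475/8,140+(455 if t=='s4' else 525)/8)],z),'knob',pts(b,[(235+518/8,140+580/8)],z))
E
```

```text
s4 177 [ 0.5762 -0.1047  0.2427] [-0.0011  1.     -0.005 ]
-0.145 41 [ 0.5764 -0.1345  0.243 ]
-0.125 43 [ 0.5759 -0.115   0.243 ]
-0.105 50 [ 0.5762 -0.0957  0.2422]
-0.085 43 [ 0.5762 -0.0763  0.2428]
-0.065 0 [nan nan nan]
barrel end px-> [[ 0.57519002 -0.06161463  0.2398    ]] knob [[ 0.59061334 -0.0194709   0.2398    ]]
s5 171 [ 0.5767 -0.1052  0.2157] [1.510e-02 9.999e-01 7.000e-04]
-0.145 39 [ 0.5765 -0.1351  0.2157]
-0.125 47 [ 0.5764 -0.1149  0.2155]
-0.105 46 [ 0.5767 -0.0945  0.2158]
-0.085 39 [ 0.5772 -0.0764  0.2157]
-0.065 0 [nan nan nan]
barrel end px-> [[ 0.57488659 -0.06401216  0.2129    ]] knob [[ 0.57683324 -0.04154888  0.2129    ]]<stdin>:8: RuntimeWarning: Mean of empty slice.
  ret = um.true_divide(
```

```bash
python3 -m crank '[-1,0,0,0,0,-1,0,0,0.003,0,-1,0,0,0.006,0,-1,0,0,0.01,0,-1,0,0,0.015,0]'; python3 -m crank '[-1,0,0,0.02,0,-1,0,0,0.02,0,-1,0,0,0.01,0,-1,0,0,0,0]'; python3 -m crank '[-1,-0.001,0.015,0,0,-1,-0.002,0.03,0,0,-1,-0.002,0.035,0,0,-1,-0.002,0.035,0,0,-1,-0.002,0.035,0,0]';  python3 -m crank '[-1,-0.002,0.035,0,0,-1,-0.002,0.035,0,0,-1,0,0.025,0,0,-1,0,0.013,0,0,-1,0,0.005,0,0]'; python3 -m crank '[-1,0,0,0,0,-1,0,0,0,0]'
```

```text
time: 11.2
tool_pos: [0.5713, -0.1676, 0.2265]
eef_rot: [0.713, 0.701, -0.001, -0.002]
contact_force: [-1.2, 0.5, -3.0]
gripper_width: 0.225
time: 11.6
tool_pos: [0.5737, -0.1685, 0.2799]
eef_rot: [0.713, 0.701, 0.001, 0.002]
contact_force: [0.3, 0.4, -1.5]
gripper_width: 0.221
time: 12.1
tool_pos: [0.562, -0.0158, 0.2761]
eef_rot: [0.713, 0.701, -0.001, -0.001]
contact_force: [-0.1, -0.6, -2.3]
gripper_width: 0.22
time: 12.6
tool_pos: [0.5585, 0.0964, 0.2767]
eef_rot: [0.712, 0.702, -0.001, -0.001]
contact_force: [-0.3, -0.8, -1.9]
gripper_width: 0.225
time: 12.8
tool_pos: [0.5595, 0.0941, 0.2775]
eef_rot: [0.713, 0.701, -0.0, 0.0]
contact_force: [0.1, -0.2, -2.5]
gripper_width: 0.223
```

```bash
python3 -m crank '[-1,0.0005,0.002,-0.02,0,-1,0,0,-0.04,0,-1,0,0,-0.045,0,-1,0,0,-0.045,0,-1,0,0,-0.035,0]'; python3 -m crank '[-1,0,0,-0.02,0,-1,0,0,-0.01,0,-1,0,0,0,0,-1,0,0,0,0]'
```

```text
time: 13.3
tool_pos: [0.5589, 0.0954, 0.0902]
eef_rot: [0.714, 0.7, -0.001, -0.001]
contact_force: [0.6, -0.2, -2.5]
gripper_width: 0.222
time: 13.7
tool_pos: [0.5614, 0.0965, 0.064]
eef_rot: [0.713, 0.701, 0.001, 0.001]
contact_force: [0.3, 0.4, -1.6]
gripper_width: 0.227
```

```bash
python3 -m crank '[-1,-0.0005,0,-0.008,0,-1,0,0,-0.005,0,-1,0,0,-0.002,0,-1,0,0,0,0]'; python3 -m crank '[-1,0,0,-0.002,0,-1,0,0,0,0,-1,0,0,0,0]'
```

```text
time: 14.1
tool_pos: [0.5593, 0.0971, 0.0476]
eef_rot: [0.713, 0.701, -0.0, -0.0]
contact_force: [0.0, -0.4, -2.7]
gripper_width: 0.222
time: 14.4
tool_pos: [0.5596, 0.097, 0.0459]
eef_rot: [0.713, 0.701, 0.0, 0.0]
contact_force: [0.3, -0.1, -2.1]
gripper_width: 0.225
```

```bash
python3 -m crank '[-1,0,0,-0.001,0,-1,0,0,0,0,-1,0,0,0,0]'; python3 -m crank '[-1,0,0,-0.001,0,-1,0,0,0,0,-1,0,0,0,0]'
python3 - <<'E'
from h import *
b=snap('scene','s6'); u,v=310,265
cv2.imwrite('pics/c6.png',np.clip(cv2.resize(b['pixels'][v:v+100,u:u+100,::-1],(600,600),interpolation=cv2.INTER_CUBIC)*1.5,0,255).astype(np.uint8))
E
```

```text
time: 14.7
tool_pos: [0.5598, 0.097, 0.0449]
eef_rot: [0.713, 0.701, 0.0, 0.0]
contact_force: [-0.4, -1.0, -2.6]
gripper_width: 0.228
time: 15.0
tool_pos: [0.5602, 0.0971, 0.0443]
eef_rot: [0.713, 0.701, 0.001, 0.0]
contact_force: [0.4, 0.7, 1.9]
gripper_width: 0.224
```

View pics/c6.png

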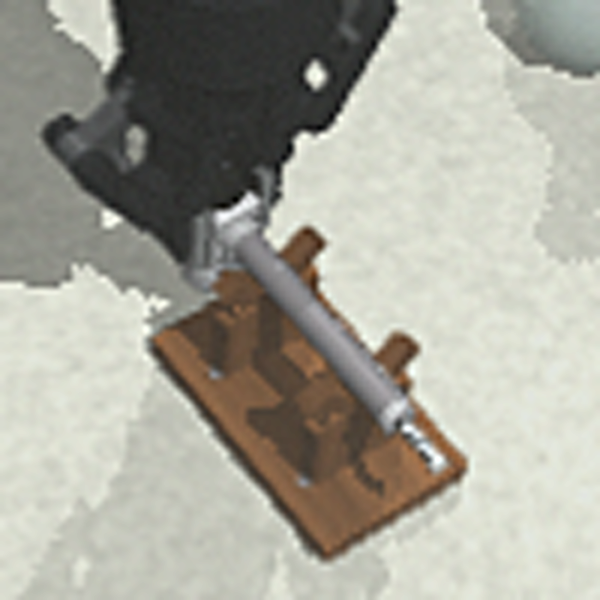

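The barrel lies in both notches with the rod standing out (knob at about 437,462), and the force shows the rest carrying it. Releasing.

```bash
python3 -m crank '[-0.4,0,0,0,0,-0.2,0,0,0,0,0.2,0,0,0,0,1,0,0,0,0,1,0,0,0,0]'; python3 -m crank '[1,0,0,0,0,1,0,0,0.005,0,1,0,0,0.02,0,1,0,0,0.04,0,1,0,0,0.04,0]'; python3 -m crank '[1,0,0,0.04,0,1,0,-0.03,0.04,0,1,0,-0.04,0.02,0,1,0,-0.04,0,0,1,0,0,0,0]'
python3 - <<'E'
from h import *
b=snap('scene','s7'); a=snap('top','t7')
f=lambda c,u,v,w:cv2.resize(c['pixels'][v:v+w,u:u+w,::-1],(400,400),interpolation=cv2.INTER_CUBIC)
cv2.imwrite('pics/c7.png',np.clip(np.hstack([f(b,310,265,100),f(a,215,195,90)])*1.5,0,255).astype(np.uint8))
for t in('s0','s7'):
    c=load('scene0' if t=='s0' else t);P,uv,col=cloud(c,325,400,285,365);h=cv2.cvtColor(col[None],cv2.COLOR_RGB2HSV)[0]
    m=(P[:,2]>.05)&(P[:,2]<.072)&(h[:,1]<90)&(P[:,1]>.115)&(P[:,1]<.198)&(abs(P[:,0]-.563)<.009)
    Q=P[m];w=np.linalg.svd(Q-Q.mean(0))[2][0];print(t,m.sum(),Q.mean(0).round(4),(w*np.sign(w[1])).round(4))
E
```

```text
time: 15.55
tool_pos: [0.5595, 0.097, 0.0437]
eef_rot: [0.713, 0.701, -0.0, -0.0]
contact_force: [-0.1, 0.0, 0.1]
gripper_width: 0.887
time: 16.05
tool_pos: [0.5586, 0.097, 0.1494]
eef_rot: [0.713, 0.701, -0.001, -0.001]
contact_force: [1.6, 1.0, 0.1]
gripper_width: 1.0
time: 16.55
tool_pos: [0.5605, -0.0169, 0.2507]
eef_rot: [0.715, 0.699, 0.0, 0.002]
contact_force: [-0.2, 0.9, 0.0]
gripper_width: 1.002
s0 236 [0.564  0.1575 0.0639] [0.0213 0.9998 0.0054]
s7 237 [0.564  0.157  0.0639] [ 0.0129  0.9999 -0.0105]
```

View pics/c7.png

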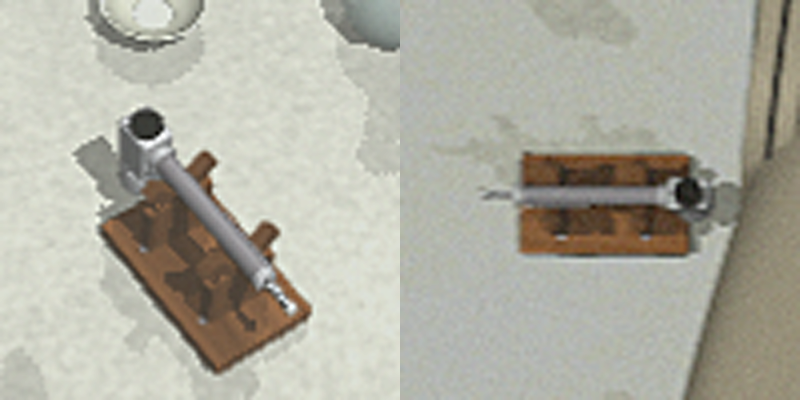

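The gauge is back in both notches with the head down (disc about 148,124) and the rod out (knob about 290,305). Handing in.

```bash
python3 -c "
from cell import robot
print(robot.job_done())"
```

```text
the job is handed in; nothing more can be done
None
```

I took the pressure of the silver air bottle and laid the gauge back in its rest with the rod still standing out. The job was handed in at about 17 s; no verdict came back.

- **Press:** I pressed the gauge on at about 14–15 N and held it for a little over a second. The barrel was level to about 1° during the press, and the bell sat centred over the stem before I went down. The picture showed the rod about 19–20 mm out, judged by eye.
- **Side force:** There was a steady sideways push of about 4 N while it was pressed on, probably the stem touching one side of the bore.
- **Back in the rest:** After release, the barrel's measured centre was within 1 mm of where it started, in line with the rest and level to about 1°. The rod was still out and the gripper was clear of everything.
- **Camera disagreement:** The two cameras differed by 3–4 mm in absolute position, so I lined things up relative to each other within one camera.
- **Not checked:** I did not measure the bystanders again afterwards. My path stayed clear of them, and I felt no force other than from the grip, the press and setting the gauge down.

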